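Mix the sample and set the status wheel

ROBOT

A 6-joint arm with a two-finger parallel gripper is mounted at the origin on a cart in front of the work surface, level with it; the furniture and walls round the work are solid. World frame = base frame: x ahead of the robot, y to its left, z up, the work surface at z = 0. Lengths are in mm, angles in degrees, forces in N, time in s.
With the tool pointing down it reaches from about 350 to 850 mm from the base axis. Payload 8.1 kg.
Tool frame: the origin (TCP) lies at the very end of the fingers, on their centre line; the grasp point (between the pads) lies 19 mm behind it (r.grip_depth is the distance from the TCP to the grasp point, in mm); z points along the fingers, y is the direction in which the jaws open and shut (so a half turn about z gives the same grasp; the last joint's range is limited). The gripper opens to 85 mm and grips with 20 to 120 N. Pads are 22 mm wide; open, the fingers measure 114 mm over their backs; the gripper's body (76 mm by 85 mm) begins 54 mm behind the grasp point. The pads swing forward as they close: fully open they stand 13 mm farther back than shut.
Start: joints at [60.08, 7.471, 85.268, -0, 87.261, -4.893], TCP at [253.805, 543.68, 231.292] pointing down, gripper open.
Joint ranges: [-169.43, 169.43], [-51.17, 129.36], [1.28, 143.12], [-76.62, 256.62], [0, 156.53], [-152.29, 152.29]. Speed limits (degrees/s): [136.94, 136.94, 159.86, 180, 180, 180].

INTERFACE

Orientations are given as [roll, pitch, yaw] about the fixed x, y, z axes, in that order (R = Rz(yaw) Ry(pitch) Rx(roll)).
In Python, from bench import status, viewer, hand_in, r gives the robot as it stands.
- The arm moves only by the shell command python3 -m crank 'ROWS' [OPENING] [FORCE]. ROWS is a JSON object of lists of equal length, an entry for each row: "slide": the shift along the tool's x, y, z in m, a list of three; "twist": the turn about the tool's z in rad. A call has 1 to 8 rows; each row shifts and turns the commanded pose from where the row before left it, along the tool's axes as they then stand; what a row does not reach is not made up. A row lasts 1/10 s, in which the tool goes at most 50 mm and 8.59 degrees, less where a joint would pass 70% of its speed; a pose out of reach is approached as far as the arm can. A call with a gripper value outside its range is refused whole. OPENING is the closure, from 0 (fully open) to 1 (shut), set as the call begins (- or left out, the last holds). The fingers move at their own pace and stop on an object; FORCE is the grip in N (left out, the last holds). Time passes only in rows, so rows that do not move let the fingers close. It gives the time, the measured TCP pose, the force and the opening at its end, in the units of the state.
- status.sense(): the state, without advancing time (a new reading comes with each control period).
- viewer.snapshot(name): name is "scene" or "top" or "wrist"; returns a dict with "img" (384x512x3 uint8, red, green, blue), "fx", "fy", "cx", "cy" (pixels), "R" (3x3) and "t" (3): a world point X has camera coordinates R X + t; the wrist camera has in their place "hand_eye" (4x4, takes a point from camera to tool coordinates, whose origin is the TCP and whose axes are the flange's). Camera axes: x right, y down, z forward; pixel columns grow to the right and rows downward; lengths in mm; the calibration is good to about 2 mm. A picture is of the moment at which its call begins: read the wrist's pose just before it. There is no depth.
- hand_in(): hands the job in, once; it reports no verdict.
The state is a dict: "time": time; "joint_pos": joint angles; "qd": joint speeds; "joint_efforts": joint torques, N m; "tool_pos": TCP position; "tcp_rot": TCP orientation; "ft_force": force on the tool from outside, world axes, zero at the start; "wrist_torque": the same for the moment, N m; "finger_gap": finger opening in mm.
Only numpy, scipy, OpenCV 4.12 (cv2) and the standard library are available. Lean on these libraries where they do the work, as an engineer would, in place of code of your own. Each camera call takes 0.05 s, during which the arm holds its last target.

TASK

Mix the sample: push the lever of the tilting stand to the right, as the robot faces it, until it points at the red 45 degree mark, without overshooting, keep the jar tipped there for a good two seconds, then push the lever back until the jar is fully level again. After that, turn the status wheel by its upright pegs until the green sector fills the window in its cap, and leave both released, without shifting the jar, vial, carton and pen that stand around.

Things in the scene. Friction and masses are not known exactly. Their poses are not given: they have to be found in the camera images.
- tilt_stand: Fixed stand, grey base 116 x 110 x 12 mm, uprights 96 mm high. A clamped jar (43 mm wide, black cap, top at 118 mm) tilts in it about the stand's x axis, at height 82 mm; on that axis a white dial 104 mm across, 44 mm in front of the origin, red mark at 45 degrees. Origin: centre of the underside; -x (dial, lever) faces the robot, +y is left, within 0.3 rad. May stand left or right of the wheel.
- cradle (a joint): tilt of the jar and its lever, rad: 0 = level (lever straight up, against a hard stop), grows as the lever leans to the stand's -y side (right as seen from the robot), 0.785 = the red mark, far stop at 1.3. About 0.12 N m of friction: it stays where it is left.
- lever_pivot (a point): point on the tilt axis, where the lever starts, 68 mm in front of the stand's middle (stand frame x = -0.068) and 82 mm above the table. The lever clears the dial by 19 mm.
- lever_knob (a point): centre of the lever's black ball knob, 16 mm across, 70 mm from the pivot (so at height 152 mm when level); the lever between is a steel rod 9 mm thick that rises from a hub of 22 mm across; push rod or knob sideways.
- wheel_base: Fixed foot of the status wheel, 132 mm across, with its fixed slate grey cap, a disc 116 mm across, top at height 39 mm (screw head 42 mm), that has one black-framed window. Origin: centre of the underside, on the wheel's upright axis; z up.
- status_wheel (a joint): turn of the white wheel (156 mm across, top face at height 34 mm), rad, counter-clockwise from above, no stops: turn it either way; green is centred in the window at 0 or any whole turn. Friction 0.08 N m: stays where left. Six 60 degree sectors under the cap, counter-clockwise: green, yellow, red, white, blue, dark grey.
- green_mid (a point): middle of the green sector, on the wheel, 37.5 mm from the axis.
- window_mid (a point): middle of the window in the fixed cap, 37.5 mm from the axis on the side of the wheel base's -x (roughly towards the robot). The window spans 40 degrees round the axis, so green fills it when its middle is within 10 degrees of the window's middle.
- peg_opposite (a point): upright black peg on the wheel, 10 mm thick, from height 34 mm to 78 mm, 66 mm from the axis, opposite the green sector (180 degrees from its middle); this point is on the peg at height 65 mm. Push it sideways.
- peg_left (a point): a like peg, 60 degrees clockwise from the middle of the green sector as seen from above; point at height 65 mm.
- peg_right (a point): a like peg, 60 degrees counter-clockwise from the middle of the green sector as seen from above; point at height 65 mm.
- white_cap_jar: loose bystander: clear jar with a white cap, 43 mm across, 72 mm high, origin under its centre, behind the work.
- blue_cap_vial: loose bystander: small vial with a blue cap, 17 mm across, 50 mm high, origin under its centre, behind the work.
- carton: loose bystander: green and white carton 55 x 85 x 32 mm, origin under its centre, to the right of the work.
- black_marker: loose bystander: black pen 135 mm long along its y, 13 mm thick, origin under its centre, in front of the work.

How it is judged (in metres and radians):
On the way, in this order (a step that is already met when the one before it is completed fails the run):
1. the jar is tipped to the red mark (45 degrees, give or take 5) and kept there for at least 1.5 s (value of joint cradle between 0.698 and 0.873 rad), for 1.5 s.
2. the jar is level again (within 3 degrees) (value of joint cradle below 0.0524 rad), for 0.2 s.
3. the green sector fills the window (horizontal distance between green_mid and window_mid below 0.006 m), for 0.2 s.
At the end, for the whole second after the job is handed in: The green sector fills the window (its middle within 6 mm, about 9 degrees, of the window's middle), the jar is level (within 3 degrees), and wheel and jar are at rest (horizontal distance between green_mid and window_mid below 0.006 m and value of joint cradle below 0.0524 rad and velocity of joint status_wheel between -0.05 and 0.05 rad/s and velocity of joint cradle between -0.05 and 0.05 rad/s); the robot touches nothing.
It fails at once if the jar was tipped well past the mark (beyond 55 degrees) (value of joint cradle above 0.96 rad).
It fails at once if a bystander (jar, vial, carton or pen) was moved more than 20 mm or knocked over (distance of any of white_cap_jar, blue_cap_vial, carton, black_marker from where it was at the start of the episode above 0.02 m or angle between any of white_cap_jar, blue_cap_vial's own z axis and vertical above 0.4 rad).
It also fails if it takes over 72 s, if anything falls off the work surface, if the arm or the gripper's body presses on something with over 40 N, if the wrist force passes 120 N, or if a joint passes its speed limit or range.

## Working session

There is one attempt and no reset: what is moved stays moved. The work goes in short steps, Python scripts to look and compute and a shell command to move; the robot and the scene stay as the last step left them, time stands still between calls to the robot, and variables do not carry over. Pictures are saved under pics/ and viewed, and the job is handed in when it is done.

```bash
ls; mkdir -p pics; python3 - <<'E'
from bench import status, viewer, r
import cv2
s=status.sense();print(s, r.grip_depth)
for n in("scene","top"):
    d=viewer.snapshot(n);cv2.imwrite(f"pics/{n}0.png",cv2.cvtColor(d["img"],cv2.COLOR_RGB2BGR))
    print(n,d["fx"],d["fy"],d["cx"],d["cy"],d["R"],d["t"])
E
```

```text
pics
{'time': 0.0, 'joint_pos': array([ 6.00786177e+01,  7.51447793e+00,  8.53302047e+01, -1.40648249e-03,
        8.72614958e+01, -4.89327811e+00]), 'qd': array([ 0.00044698, -0.02614817, -0.00712971, -0.008508  , -0.01808288,
        0.00580725]), 'joint_efforts': array([-4.05731262e-04, -5.69374466e+01, -5.00566077e+01, -1.45294480e-04,
        1.45389672e-02, -3.09011091e-05]), 'tool_pos': array([253.54945967, 543.18159189, 230.2421338 ]), 'tcp_rot': array([-1.79894089e+02, -7.65738869e-03,  1.54971957e+02]), 'ft_force': array([ 0.42769626, -0.50096945, -0.187548  ]), 'wrist_torque': array([ 0.01325974,  0.00213218, -0.0058626 ]), 'finger_gap': 85.3339406677475} 18.700000000000003
scene 373.3106987055491 373.3106987055491 256.0504905460295 193.94490591575922 [[ 0.88337864 -0.46861323 -0.0066199 ]
 [-0.26758996 -0.49273445 -0.82801472]
 [ 0.3847568   0.73322193 -0.56066728]] [-504.89573571  231.64363925  806.26806048]
top 425.9298626599332 425.9298626599332 251.6412310028642 190.07048531881418 [[ 0.01770166 -0.99947823  0.02701715]
 [-0.99730438 -0.01957471 -0.07071637]
 [ 0.07120832 -0.02569252 -0.99713052]] [ -55.28024969  546.15066021 1029.53174607]
```

View pics/scene0.png

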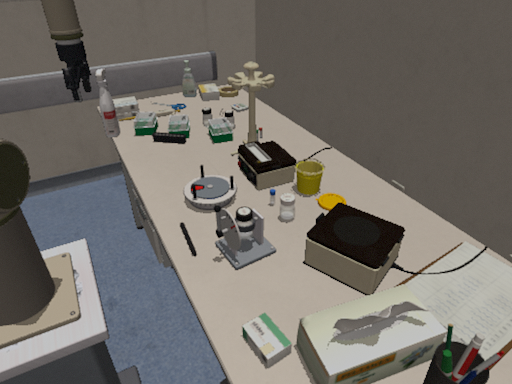

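View pics/top0.png

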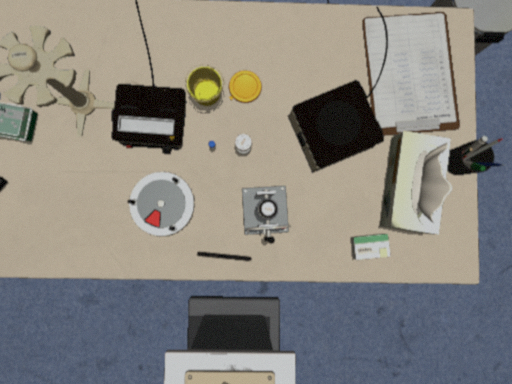

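The top view shows the wheel at about (161,204) with red in the window at (152,217). The stand is at about (266,210), with its lever knob at (268,240). I'll zoom in for accurate pixels.

```bash
cat > h.py <<'E'
import numpy as np,cv2
from bench import status, viewer, r
def ray(d,u,v,z):
    R=np.array(d["R"]);t=np.array(d["t"])
    c=-R.T@t; w=R.T@np.array([(u-d["cx"])/d["fx"],(v-d["cy"])/d["fy"],1])
    return c+w*(z-c[2])/w[2]
def proj(d,X):
    c=np.array(d["R"])@np.array(X)+np.array(d["t"]); return c[0]/c[2]*d["fx"]+d["cx"],c[1]/c[2]*d["fy"]+d["cy"]
def crop(d,x0,y0,x1,y1,s,name):
    im=cv2.cvtColor(d["img"],cv2.COLOR_RGB2BGR)[y0:y1,x0:x1]
    cv2.imwrite("pics/"+name,cv2.resize(im,None,fx=s,fy=s,interpolation=cv2.INTER_CUBIC))
E
python3 - <<'E'
from h import *
d=viewer.snapshot("top");crop(d,115,150,315,275,4,"t1.png")
d=viewer.snapshot("scene");crop(d,160,140,320,270,5,"s1.png")
E
```

```text
(no output)
```

View pics/t1.png

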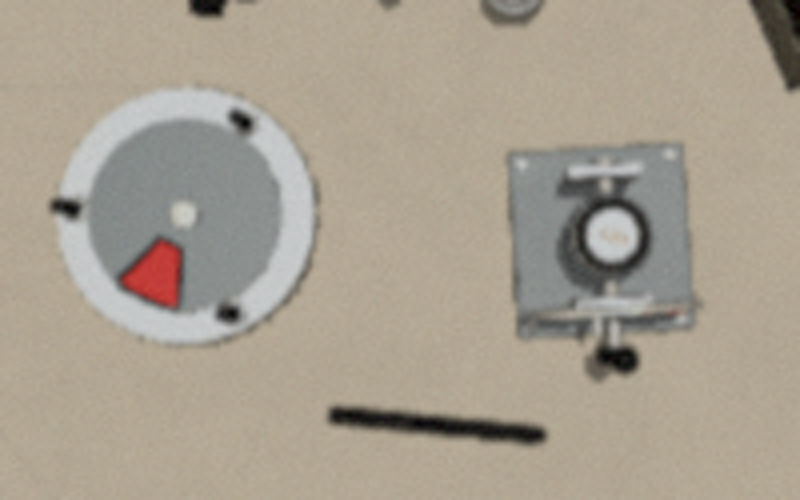

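View pics/s1.png

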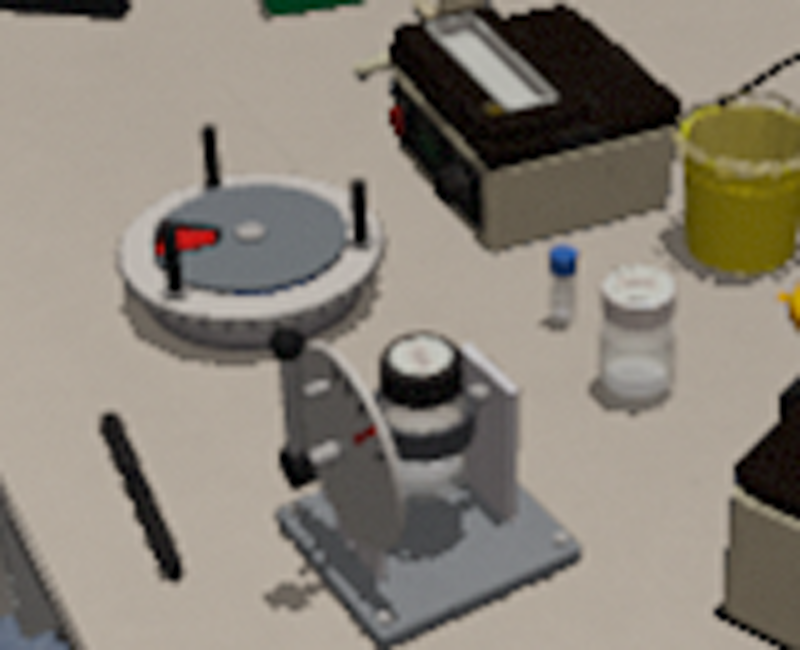

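```bash
python3 - <<'E'
from h import *
d=viewer.snapshot("top")
P=lambda u,v,z:ray(d,115+(u-1.5)/4,150+(v-1.5)/4,z)
print("cam",-np.array(d["R"]).T@d["t"])
cn=np.array([P(*p,12) for p in((511,152),(682,144),(693,325),(520,337))]);print(cn.round(1));c=cn.mean(0);print("stand",c)
print("edges",[np.linalg.norm(cn[i]-cn[i-1]).round(1) for i in range(4)])
a=cn[:2].mean(0)-cn[2:].mean(0);b=(cn[0]+cn[3]-cn[1]-cn[2]);print(np.degrees([np.arctan2(a[1],a[0]),np.arctan2(-b[0],b[1])]))
print("knob",P(620,359,152))
w=P(183,214,42);print("wheel",w)
# outer ellipse of wheel at 34
rim=np.mean([P(57,216,34),P(317,216,34)],0),np.mean([P(187,86,34),P(187,347,34)],0);print(rim)
for p in((158,238),(182,246),(179,310),(120,278)):
    x=P(*p,39)-w;print("win",np.hypot(*x[:2]).round(1),np.degrees(np.arctan2(x[1],x[0])).round(1))
for n,pk in(("l",(66,208)),("tr",(241,121)),("br",(229,312))):
    x=P(*pk,56)-w;print(n,P(*pk,56).round(1),np.hypot(*x[:2]).round(1),np.degrees(np.arctan2(x[1],x[0])).round(1))
# expected top/bottom pix
for n,p in(("vial",(210,2)),):print(P(*p,50))
print("jar",ray(d,243,144,72),"vial",ray(d,212,145,50),"pen",ray(d,198,254,7),ray(d,250,259,7),"carton",ray(d,371,247,32))
E
```

```text
cam [ 472.34576696  -18.1093977  1066.69282925]
[[ 553.3  -22.2   12. ]
 [ 560.4 -128.5   12. ]
 [ 448.3 -136.7   12. ]
 [ 439.1  -29.9   12. ]]
stand [500.28280399 -79.30973847  12.        ]
edges [np.float64(114.4), np.float64(106.6), np.float64(112.4), np.float64(107.2)]
[4.02428074 4.36943697]
knob [432.73157159 -82.01627158 152.        ]
wheel [509.91302239 173.42629833  42.        ]
(array([509.04841201, 172.32339348,  34.        ]), array([509.16797374, 172.48730455,  34.        ]))
win 20.9 134.2
win 19.1 178.4
win 57.3 178.9
win 53.5 136.6
l [511.6 239.5  56. ] 66.1 88.5
tr [565.2 138.4  56. ] 65.4 -32.4
br [452.3 142.   56. ] 65.7 -151.4
[636.94585602 160.00779183  50.        ]
jar [651.90968706 -21.42282828  72.        ] vial [651.76712698  53.00659733  50.        ] pen [387.76041309  83.80211945   7.        ] [377.52437204 -44.38330895   7.        ] carton [ 413.17507235 -337.51790938   32.        ]
```

```bash
python3 -m crank '{"slide":[[0,0,0],[0,0,0],[0,0,0],[0,0,0],[0,0,0],[0,0,0],[0,0,0],[0,0,0]],"twist":[0.1326,0.1326,0.1326,0.1326,0.1326,0.1326,0.1326,0.1326]}' 0.5 30
python3 -m crank '{"slide":[[-0.04,0.008,0],[-0.04,0.008,0],[-0.04,0.008,0],[-0.04,0.008,0],[-0.04,0.008,0],[-0.04,0.008,0],[-0.04,0.008,0],[-0.04,0.008,0]],"twist":[0,0,0,0,0,0,0,0]}'
```

```text
time: 1.05
tool_pos: [253.8, 543.6, 231.1]
tcp_rot: [-180.0, 0.0, 93.9]
ft_force: [0.1, 1.2, -0.4]
finger_gap: 42.6
time: 1.85
tool_pos: [341.1, 227.7, 231.3]
tcp_rot: [180.0, -0.0, 94.2]
ft_force: [0.1, 0.0, 0.5]
finger_gap: 42.4
```

```bash
python3 -m crank '{"slide":[[-0.0398,0.0086,0],[-0.0398,0.0086,0],[-0.0398,0.0086,0],[-0.0398,0.0086,0],[-0.0398,0.0086,0],[-0.0398,0.0086,0],[-0.0398,0.0086,0],[-0.0398,0.0086,0]],"twist":[0,0,0,0,0,0,0,0]}'
python3 -m crank '{"slide":[[0,0,0.015],[0,0,0.01],[0,0,0]],"twist":[0,0,0]}'
python3 - <<'E'
from h import *
s=status.sense();d=viewer.snapshot("wrist");print(s["tool_pos"],s["tcp_rot"],d["fx"],d["cx"],d["cy"],d["hand_eye"]);crop(d,0,0,512,384,1.5,"w1.png")
d=viewer.snapshot("scene");crop(d,160,140,320,270,5,"s2.png")
E
```

```text
time: 2.65
tool_pos: [433.1, -85.1, 231.4]
tcp_rot: [180.0, 0.0, 94.2]
ft_force: [0.7, -0.6, -0.3]
finger_gap: 42.7
time: 2.95
tool_pos: [431.5, -82.3, 204.0]
tcp_rot: [-179.8, -0.1, 94.2]
ft_force: [0.2, 0.3, -0.4]
finger_gap: 42.7
[431.482937   -82.2514085  204.00496107] [-1.79792456e+02 -1.07145911e-01  9.42057473e+01] 283.56297529012704 247.52524535414446 189.5462578243678 [[-1.68969814e-04 -9.60378802e-01 -2.78697917e-01  7.08203003e+01]
 [ 9.99999776e-01  1.80120347e-05 -6.68351436e-04  4.84747427e-01]
 [ 6.46890468e-04 -2.78697967e-01  9.60378584e-01 -1.42122448e+02]
 [ 0.00000000e+00  0.00000000e+00  0.00000000e+00  1.00000000e+00]]
```

View pics/w1.png

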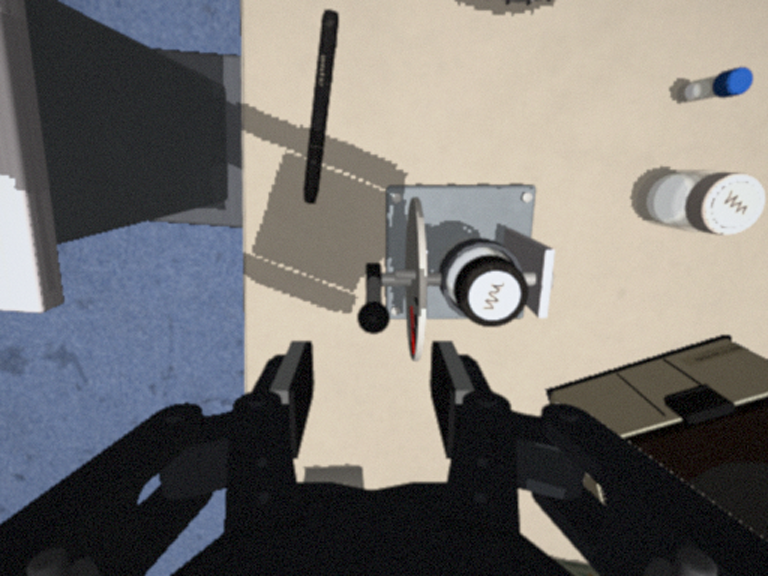

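View pics/s2.png

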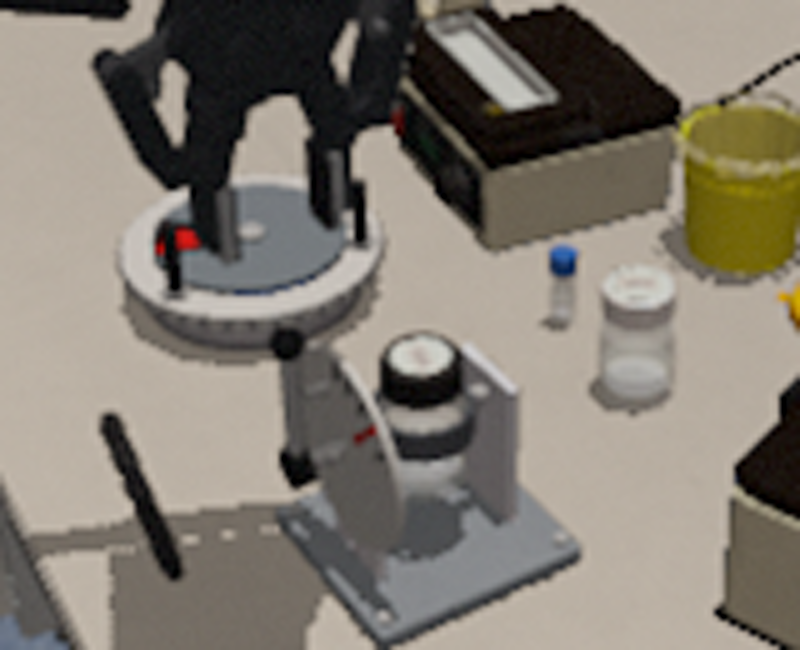

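```bash
cat >> h.py <<'E'
from scipy.spatial.transform import Rotation as Ro
def wray(d,s,u,v,z):
    H=np.array(d["hand_eye"]);T=Ro.from_euler("xyz",s["tcp_rot"],degrees=True).as_matrix()
    c=T@H[:3,3]+s["tool_pos"]; w=T@H[:3,:3]@np.array([(u-d["cx"])/d["fx"],(v-d["cy"])/d["fy"],1]); return c+w*(z-c[2])/w[2]
E
python3 - <<'E'
from h import *
s=status.sense();d=viewer.snapshot("wrist");print(s["tool_pos"])
f=lambda u,v,z:wray(d,s,(u-.5)/1.5,(v-.5)/1.5,z).round(1)
print("knob",f(373,318,152))
print("base corners",f(386,185,12),f(536,185,12))
print("jarcap",f(493,295,118))
d=viewer.snapshot("scene");print("knob scene ray at 152",ray(d,160+(288-2)/5,140+(343-2)/5,152))
E
```

```text
[432.50408742 -82.17759954 205.94054488]
knob [433.6 -85.1 152. ]
base corners [439.5 -28.   12. ] [554.7 -19.4  12. ]
jarcap [501.4 -78.9 118. ]
knob scene ray at 152 [431.14353195 -83.44452038 152.        ]
```

```bash
python3 -m crank '{"slide":[[-0.0015,0,0.015],[0,0,0.02],[0,0,0.015],[0,0,0.01],[0,0,0],[0,0,0]],"twist":[0,0,0,0,0,0]}'
python3 -m crank '{"slide":[[0,0,0],[0,0,0],[0,0,0],[0,0,0],[0,0,0],[0,0,0],[0,0,0]],"twist":[0,0,0,0,0,0,0]}' 0.95 25
python3 - <<'E'
from h import *
d=viewer.snapshot("scene");crop(d,160,140,320,270,5,"s3.png")
d=viewer.snapshot("wrist");crop(d,0,0,512,384,1.5,"w3.png")
print(status.sense()["tool_pos"],status.sense()["ft_force"])
E
```

```text
time: 3.75
tool_pos: [433.1, -84.7, 146.5]
tcp_rot: [180.0, 0.0, 94.2]
ft_force: [0.1, 0.6, 0.8]
finger_gap: 42.9
time: 4.45
tool_pos: [432.4, -85.1, 147.3]
tcp_rot: [-179.9, 0.0, 94.2]
ft_force: [-9.2, -0.0, 7.2]
finger_gap: 13.5
[432.37776561 -85.09577124 147.23904976] [-7.50079968  0.04206138  7.28136168]
```

View pics/s3.png

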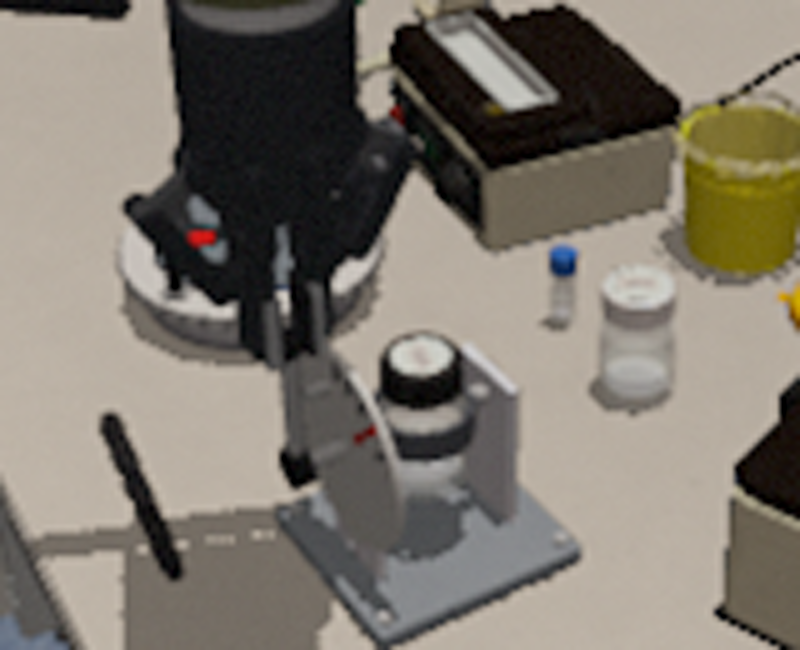

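View pics/w3.png

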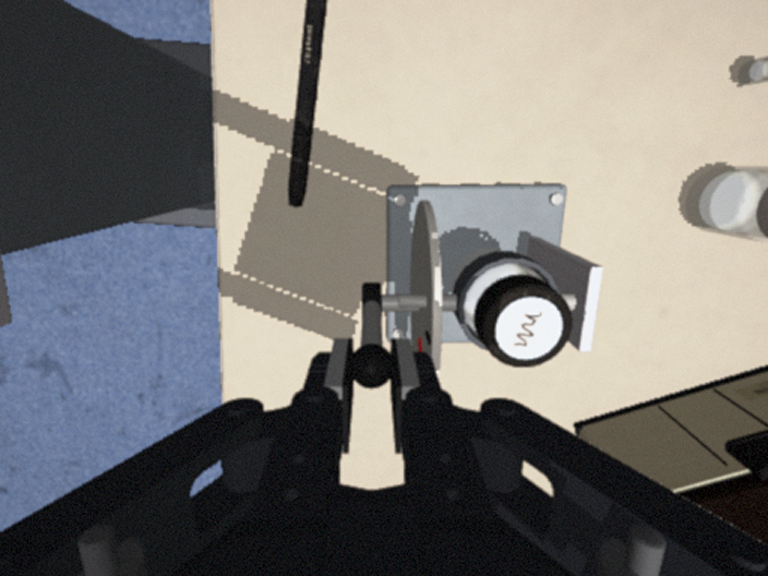

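```bash
python3 -m crank '{"slide":[[0,0,0],[0,0,0],[0,0,0],[0.0005,-0.0008,0.003],[0,0,0.003],[0,0,0]],"twist":[0,0,0,0,0,0]}' 0.7 25
python3 -m crank '{"slide":[[0,0,0],[0,0,0],[0,0,0],[0,0,0],[0,0,0]],"twist":[0,0,0,0,0]}' 0.95 25
```

```text
time: 5.15
tool_pos: [431.8, -84.2, 139.6]
tcp_rot: [-179.9, -0.0, 94.2]
ft_force: [0.8, 0.1, -0.1]
finger_gap: 25.3
time: 5.65
tool_pos: [432.1, -84.3, 140.1]
tcp_rot: [-180.0, -0.0, 94.2]
ft_force: [1.7, 0.3, -3.5]
finger_gap: 13.9
```

```bash
python3 -m crank '{"slide":[[0,0,0],[0,0,0],[0,0,-0.003],[0,0,0],[0,0,0]],"twist":[0,0,0,0,0]}' 0.75 25
python3 -m crank '{"slide":[[0,0,0],[0,0,0],[0,0,0],[0,0,0]],"twist":[0,0,0,0]}' 0.95 25
```

```text
time: 6.15
tool_pos: [432.4, -84.5, 143.7]
tcp_rot: [180.0, 0.0, 94.2]
ft_force: [0.7, 0.1, 0.0]
finger_gap: 21.4
time: 6.55
tool_pos: [432.2, -84.4, 143.5]
tcp_rot: [180.0, 0.0, 94.2]
ft_force: [-2.0, 0.3, 4.9]
finger_gap: 13.7
```

```bash
python3 -m crank '{"slide":[[-0.0069,0,0.0003],[-0.0068,0,0.001],[-0.0067,0,0.0017],[-0.0065,0,0.0023],[-0.0062,0,0.0029],[0,0,0],[0,0,0]],"twist":[0,0,0,0,0,0,0]}'
python3 - <<'E'
from h import *
d=viewer.snapshot("scene");crop(d,160,140,320,270,5,"s4.png")
d=viewer.snapshot("wrist");crop(d,0,0,512,384,1.5,"w4.png")
E
```

```text
time: 7.25
tool_pos: [434.8, -117.9, 135.2]
tcp_rot: [180.0, 0.0, 94.2]
ft_force: [-1.3, -3.1, 4.3]
finger_gap: 13.6
```

View pics/s4.png

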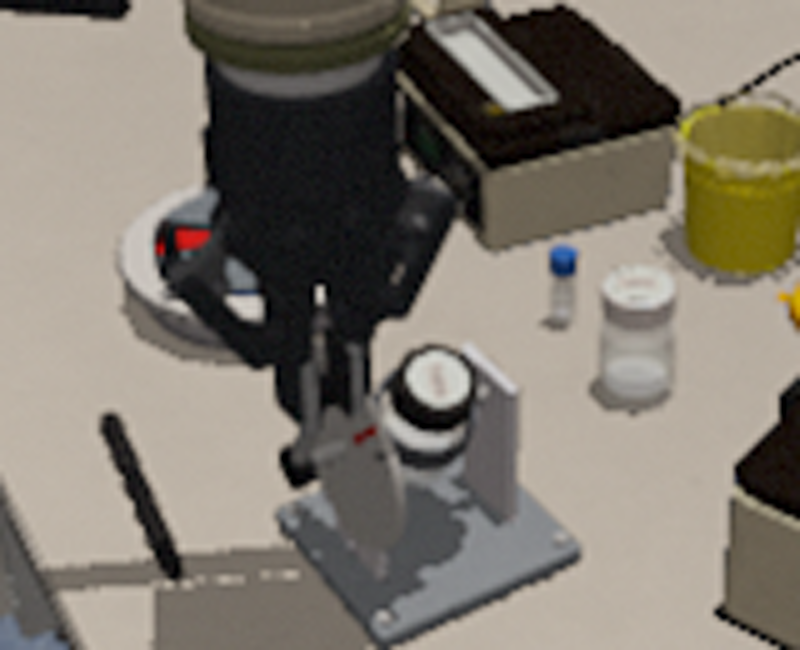

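View pics/w4.png

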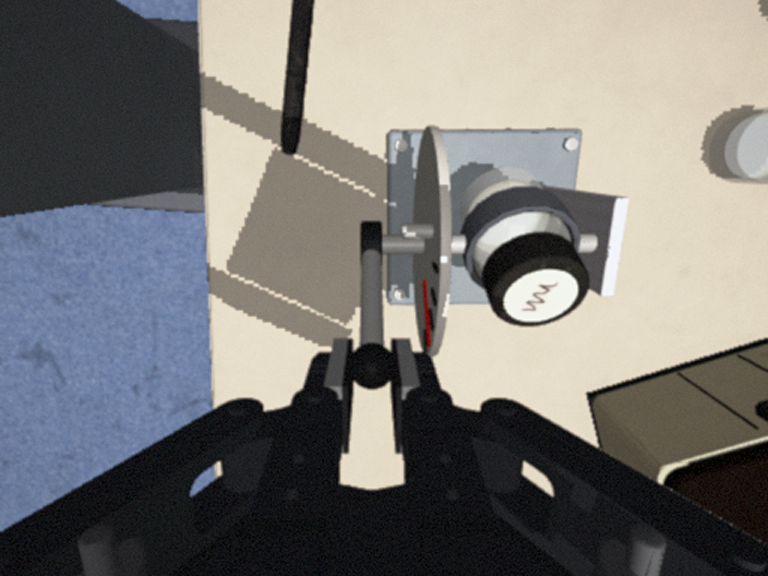

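The knob stays held at about (372,365) in the wrist view, the jar is tipping as planned, and the forces are small. I'll continue to 45°.

```bash
python3 -m crank '{"slide":[[-0.0059,0,0.0036],[-0.0055,0,0.0041],[-0.005,0,0.0046],[0,0,0],[0,0,0],[0,0,0]],"twist":[0,0,0,0,0,0]}'
python3 - <<'E'
from h import *
print(status.sense()["tool_pos"],status.sense()["ft_force"])
d=viewer.snapshot("scene");crop(d,160,140,320,270,5,"s5.png")
s=status.sense();d=viewer.snapshot("wrist");crop(d,0,0,512,384,1.5,"w5.png")
E
```

```text
time: 7.95
tool_pos: [436.1, -134.0, 123.2]
tcp_rot: [180.0, 0.0, 94.2]
ft_force: [-0.4, -5.1, 4.7]
finger_gap: 13.3
[ 436.10689089 -133.99389368  123.15643462] [-0.38572485 -5.09188247  4.74040513]
```

View pics/w5.png

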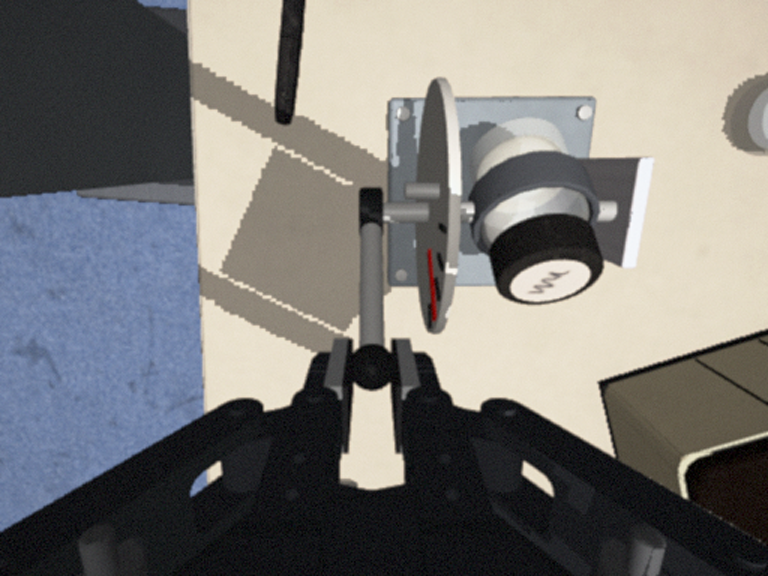

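View pics/s5.png

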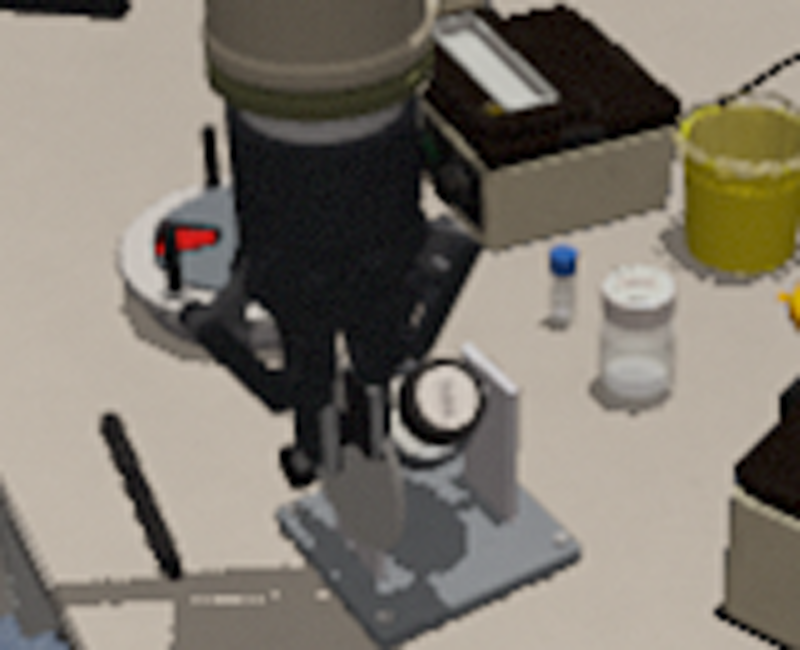

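The tip of the lever has travelled 49.6 mm sideways and 20.3 mm down. On a 70 mm radius that is 45°, and the lever lines up with the red mark. Now I'll hold it there.

```bash

python3 -m crank '{"slide":[[0,0,0],[0,0,0],[0,0,0],[0,0,0],[0,0,0],[0,0,0],[0,0,0],[0,0,0]],"twist":[0,0,0,0,0,0,0,0]}'
python3 -m crank '{"slide":[[0,0,0],[0,0,0],[0,0,0],[0,0,0],[0,0,0],[0,0,0],[0,0,0],[0,0,0]],"twist":[0,0,0,0,0,0,0,0]}'
python3 -m crank '{"slide":[[0,0,0],[0,0,0],[0,0,0],[0,0,0],[0,0,0],[0,0,0],[0,0,0],[0,0,0]],"twist":[0,0,0,0,0,0,0,0]}'
python3 - <<'E'
from h import *
s=status.sense();d=viewer.snapshot("wrist");print(s["tool_pos"])
# fit: project pivot & knob for theta
H=np.array(d["hand_eye"]);T=Ro.from_euler("xyz",s["tcp_rot"],degrees=True).as_matrix()
def pw(X):
    c=H[:3,:3].T@(T.T@(np.array(X)-s["tool_pos"])-H[:3,3]);return (c[:2]/c[2]*d["fx"]+[d["cx"],d["cy"]])*1.5
S=np.array([500.3,-79.3,0]);a=np.radians(4.2);Rz=Ro.from_euler("z",a).as_matrix()
print("pivot",pw(S+Rz@[-68,0,82]))
for th in(35,40,45,50,55):
    t=np.radians(th);print(th,pw(S+Rz@[-68,-70*np.sin(t),82+70*np.cos(t)]))
E
```

```text
time: 8.85
tool_pos: [436.1, -133.9, 123.2]
tcp_rot: [180.0, 0.1, 94.2]
ft_force: [0.0, -5.9, 4.5]
finger_gap: 13.5
time: 9.65
tool_pos: [436.1, -133.9, 123.2]
tcp_rot: [180.0, 0.0, 94.2]
ft_force: [-0.3, -5.9, 5.0]
finger_gap: 13.6
time: 10.45
tool_pos: [436.1, -133.9, 123.2]
tcp_rot: [180.0, 0.0, 94.2]
ft_force: [-0.8, -5.0, 4.4]
finger_gap: 13.4
[ 436.10834732 -133.92876456  123.2132828 ]
pivot [370.43177325 212.03706878]
35 [370.18045716 357.24238103]
40 [370.22042969 365.47866477]
45 [370.25964041 371.71795124]
50 [370.29767255 376.08458066]
55 [370.33420453 378.72027197]
```

```bash

python3 -m crank '{"slide":[[0.005,0,-0.0046],[0.0055,0,-0.0041],[0.0059,0,-0.0036],[0.0062,0,-0.0029],[0.0065,0,-0.0023],[0.0067,0,-0.0017],[0.0068,0,-0.001],[0.0069,0,-0.0003]],"twist":[0,0,0,0,0,0,0,0]}'
python3 -m crank '{"slide":[[0.0005,0,0],[0.0005,0,0],[0,0,0],[0,0,0]],"twist":[0,0,0,0]}'
python3 - <<'E'
from h import *
d=viewer.snapshot("scene");crop(d,160,140,320,270,5,"s6.png")
d=viewer.snapshot("wrist");crop(d,0,0,512,384,1.5,"w6.png")
E
```

```text
time: 11.3
tool_pos: [432.0, -83.7, 142.9]
tcp_rot: [-180.0, 0.0, 94.2]
ft_force: [5.6, -14.2, -5.0]
finger_gap: 13.2
time: 11.7
tool_pos: [432.0, -83.0, 143.0]
tcp_rot: [-180.0, 0.0, 94.2]
ft_force: [4.7, -5.0, -2.7]
finger_gap: 13.8
```

View pics/w6.png

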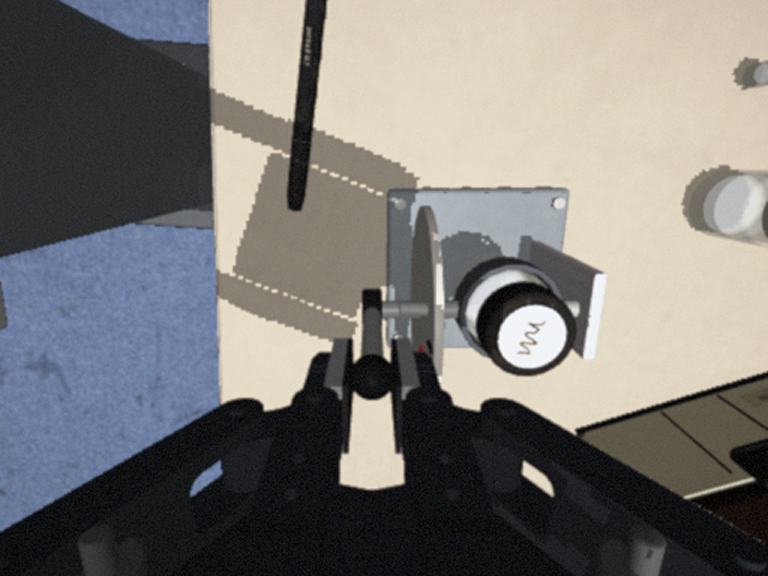

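The lever rests on its hard stop: the reaction is −5 N in y and the knob is back at its starting place. I'll release it, lift and go over the near-right peg.

```bash

python3 -m crank '{"slide":[[0,0,0],[0,0,0],[0,0,0],[0,0,0],[0,0,-0.015],[0,0,-0.025],[0,0,-0.03],[0,0,-0.01]],"twist":[0,0,0,0,0,0,0,0]}' 0.6 25
python3 -m crank '{"slide":[[0.03,0.0045,0],[0.03,0.0045,0],[0.03,0.0045,0],[0.03,0.0045,0],[0.03,0.0046,0],[0.03,0.0046,0],[0.028,0.0046,0],[0.015,0.0046,0]],"twist":[0,0,0,0,0,0,0,0]}'
python3 -m crank '{"slide":[[0,0,0.02],[0,0,0.02],[0,0,0],[0,0,0]],"twist":[0,0,0,0]}'
python3 - <<'E'
from h import *
print(status.sense()["tool_pos"])
d=viewer.snapshot("wrist");crop(d,0,0,512,384,1.5,"w7.png")
d=viewer.snapshot("scene");crop(d,160,140,320,270,5,"s7.png")
E
```

```text
time: 12.6
tool_pos: [433.4, -83.7, 226.6]
tcp_rot: [179.8, 0.1, 94.2]
ft_force: [0.3, -1.0, -1.0]
finger_gap: 34.2
time: 13.4
tool_pos: [451.6, 143.8, 222.5]
tcp_rot: [-179.9, -0.0, 94.3]
ft_force: [-0.3, -0.9, 0.0]
finger_gap: 34.0
time: 13.8
tool_pos: [451.6, 141.6, 182.9]
tcp_rot: [-179.9, 0.0, 94.2]
ft_force: [0.2, 0.1, 1.0]
finger_gap: 33.8
[451.60487563 141.58700865 182.86346801]
```

View pics/w7.png

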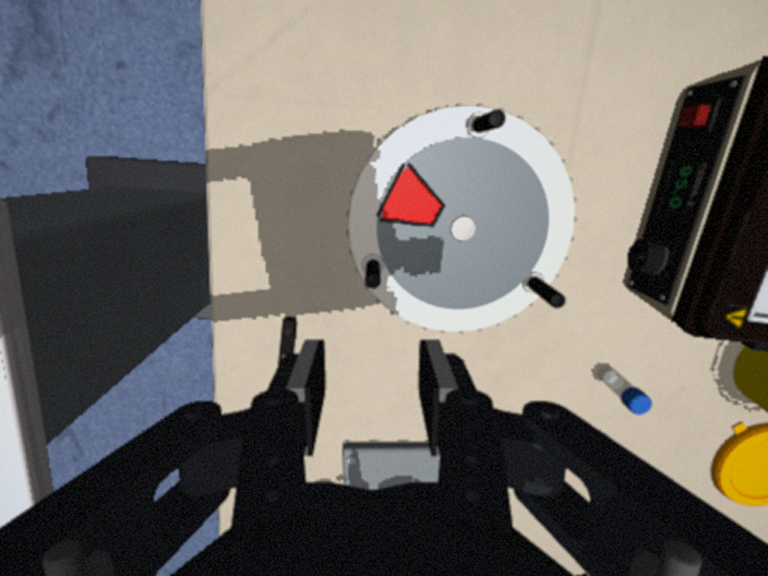

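View pics/s7.png

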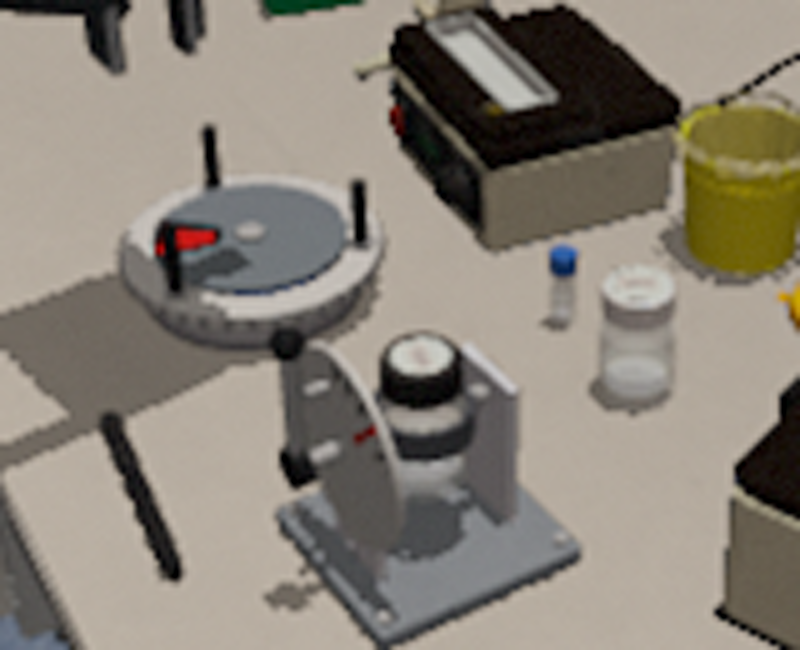

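The lever is back where it started in the scene view: knob at (288,343), dial and jar level. In the wrist view the near peg's top is at about (372,281), its base at about (374,266), and the screw is at (463,228).

```bash
python3 - <<'E'
from h import *
s=status.sense();d=viewer.snapshot("wrist");
f=lambda u,v,z:wray(d,s,(u-.5)/1.5,(v-.5)/1.5,z)
w=f(463,228,42);print("c",w)
for n,p,z in(("near top",(372,283),78),("left top",(495,119),78),("right top",(556,298),78),("left bot",(479,126),34),("right bot",(531,283),34),("win",(410,164),39),("win",(444,206),39),("win",(433,224),39),("win",(380,217),39)):
    x=f(*p,z);q=x-w;print(n,x.round(1),np.hypot(*q[:2]).round(1),(np.degrees(np.arctan2(q[1],q[0]))%360).round(1))
print("rim c",(f(347,218,34)+f(576,218,34))/2,(f(462,105,34)+f(462,332,34))/2)
E
```

```text
c [512.09443845 174.07963683  42.        ]
near top [453.2 141.7  78. ] 67.2 208.9
left top [513.5 239.5  78. ] 65.4 88.8
right top [566.6 140.3  78. ] 64.1 328.2
left bot [515.5 239.3  34. ] 65.4 87.0
right bot [567.6 137.4  34. ] 66.6 326.5
win [472.9 212.6  39. ] 55.0 135.5
win [498.2 187.4  39. ] 19.3 136.3
win [492.2 174.9  39. ] 19.9 177.7
win [456.1 177.   39. ] 56.1 177.0
rim c [511.98331498 179.7464026   34.        ] [513.11527363 173.70518568  34.        ]
```

```bash

python3 -m crank '{"slide":[[0,0.0008,0.035],[0,0,0.035],[0,0,0.03],[0,0,0.02],[0,0,0.01],[0,0,0],[0,0,0]],"twist":[0,0,0,0,0,0,0]}'
python3 -m crank '{"slide":[[0,0,0],[0,0,0],[0,0,0],[0,0,0],[0,0,0],[0,0,0]],"twist":[0,0,0,0,0,0]}' 0.98 20
python3 - <<'E'
from h import *
s=status.sense();print(s["tool_pos"],s["ft_force"],s["finger_gap"])
d=viewer.snapshot("wrist");crop(d,0,0,512,384,1.5,"w8.png")
d=viewer.snapshot("scene");crop(d,160,140,320,270,5,"s8.png")
E
```

```text
time: 14.65
tool_pos: [454.0, 141.9, 54.7]
tcp_rot: [179.9, -0.0, 94.2]
ft_force: [-0.9, 1.0, 1.0]
finger_gap: 34.1
time: 15.25
tool_pos: [452.4, 141.3, 54.5]
tcp_rot: [-179.9, 0.0, 94.2]
ft_force: [-9.4, -3.9, 10.2]
finger_gap: 9.2
[452.38339064 141.33400258  54.51429881] [-9.37850261 -3.94881831 10.22157135] 9.16647604465317
```

View pics/w8.png

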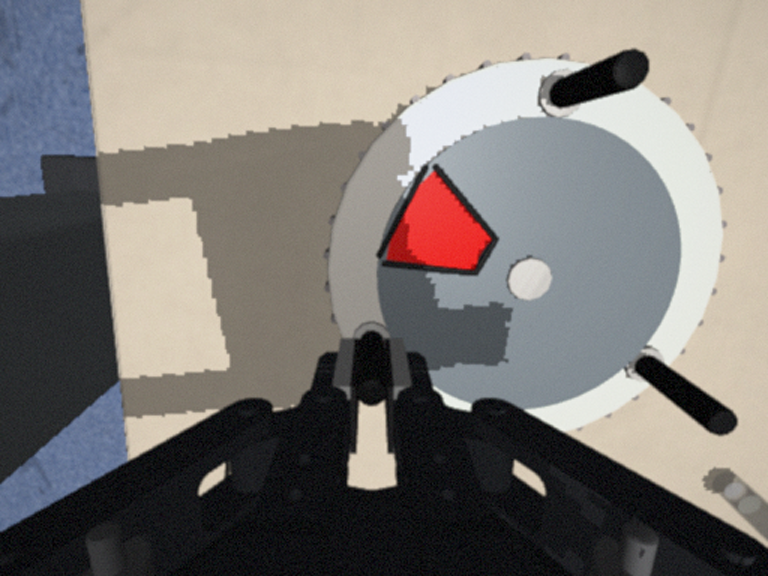

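```bash
python3 - <<'E'
import numpy as np
a=np.radians(208.4+np.arange(0,133,6));P=66*np.c_[np.cos(a),np.sin(a)];D=np.diff(P,axis=0)
y=np.radians(94.2);tx=np.array([np.cos(y),np.sin(y)]);ty=np.array([np.sin(y),-np.cos(y)])
for i,q in enumerate(D):print(i,round(q@tx/1000,4),round(q@ty/1000,4))
E
```

```text
0 -0.0061 0.0032
1 -0.0058 0.0038
2 -0.0054 0.0044
3 -0.0049 0.0049
4 -0.0043 0.0054
5 -0.0037 0.0058
6 -0.0031 0.0062
7 -0.0025 0.0065
8 -0.0018 0.0067
9 -0.0011 0.0068
10 -0.0003 0.0069
11 0.0004 0.0069
12 0.0011 0.0068
13 0.0018 0.0067
14 0.0025 0.0064
15 0.0032 0.0061
16 0.0038 0.0058
17 0.0044 0.0054
18 0.0049 0.0049
19 0.0054 0.0043
20 0.0058 0.0037
21 0.0062 0.0031
```

```bash

python3 -m crank '{"slide":[[-0.0061,0.0032,0],[-0.0058,0.0038,0],[-0.0054,0.0044,0],[-0.0049,0.0049,0],[-0.0043,0.0054,0],[0,0,0]],"twist":[0,0,0,0,0,0]}'
python3 - <<'E'
from h import *
s=status.sense();print(s["tool_pos"],s["ft_force"],s["finger_gap"])
d=viewer.snapshot("wrist");crop(d,0,0,512,384,1.5,"w9.png")
E
```

```text
time: 15.95
tool_pos: [476.5, 114.6, 54.4]
tcp_rot: [-179.9, 0.2, 94.2]
ft_force: [-6.8, -13.3, 8.6]
finger_gap: 9.1
[476.54717971 114.58603216  54.36588665] [ -6.8348231  -13.30806978   8.59701285] 9.091403612126106
```

View pics/w9.png

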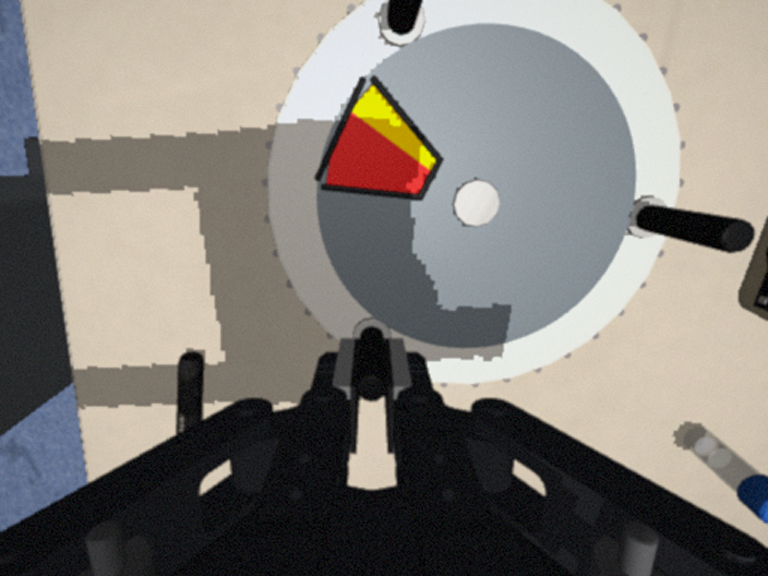

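The wheel turns with the peg and yellow is entering the window at (390,115), so green comes next. I'll continue.

```bash

python3 -m crank '{"slide":[[-0.0037,0.0058,0],[-0.0031,0.0062,0],[-0.0025,0.0065,0],[-0.0018,0.0067,0],[-0.0011,0.0068,0],[-0.0003,0.0069,0],[0.0004,0.0069,0],[0.0011,0.0068,0]],"twist":[0,0,0,0,0,0,0,0]}'
python3 -m crank '{"slide":[[0.0018,0.0067,0],[0.0025,0.0064,0],[0.0032,0.0061,0],[0.0038,0.0058,0],[0.0044,0.0054,0],[0,0,0],[0,0,0]],"twist":[0,0,0,0,0,0,0]}'
python3 - <<'E'
from h import *
s=status.sense();print(s["tool_pos"],s["ft_force"],s["finger_gap"])
d=viewer.snapshot("wrist");crop(d,0,0,512,384,1.5,"w10.png")
E
```

```text
time: 16.8
tool_pos: [530.8, 109.9, 54.1]
tcp_rot: [179.9, 0.0, 94.2]
ft_force: [-1.8, -2.6, 5.7]
finger_gap: 8.9
time: 17.5
tool_pos: [559.9, 128.3, 53.9]
tcp_rot: [179.9, -0.0, 94.2]
ft_force: [0.5, 0.8, 5.0]
finger_gap: 8.9
[559.94507234 128.25459483  53.87320234] [0.53884736 0.82894513 5.00876549] 8.904991546592319
```

View pics/w10.png

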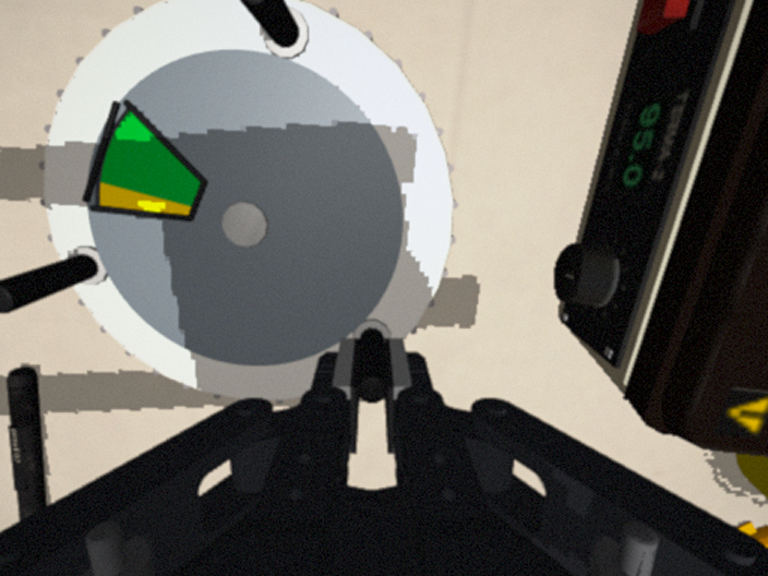

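```bash

python3 -m crank '{"slide":[[0.0049,0.0049,0],[0.0054,0.0043,0],[0.0058,0.0037,0],[0.0024,0.0013,0],[0,0,0],[0,0,0]],"twist":[0,0,0,0,0,0]}'
python3 - <<'E'
from h import *
s=status.sense();print(s["tool_pos"],s["ft_force"],s["finger_gap"])
d=viewer.snapshot("wrist");crop(d,0,0,512,384,1.5,"w11.png")
E
```

```text
time: 18.15
tool_pos: [571.8, 147.3, 53.7]
tcp_rot: [180.0, -0.0, 94.2]
ft_force: [-1.9, 1.1, 5.5]
finger_gap: 9.0
[571.825171   147.31590271  53.68288972] [-1.90702561  1.13485934  5.48682062] 9.017381648442628
```

View pics/w11.png

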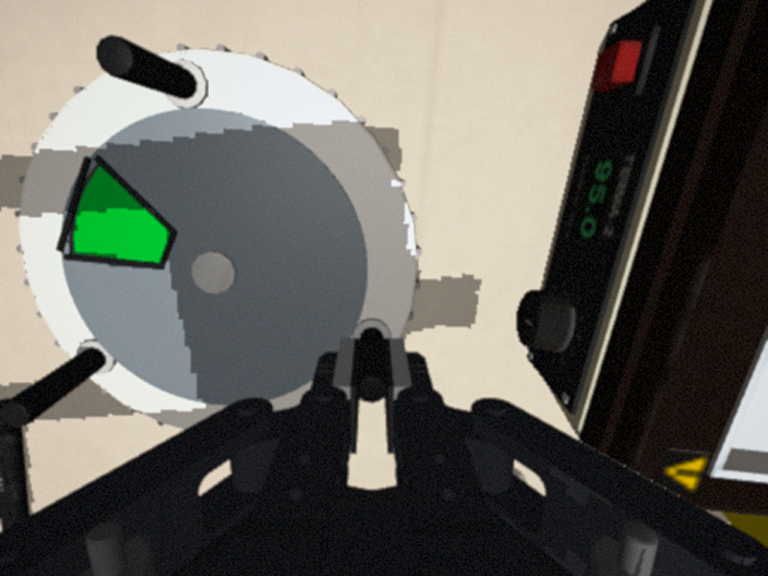

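```bash
python3 - <<'E'
from h import *
s=status.sense();d=viewer.snapshot("wrist");
f=lambda u,v,z:wray(d,s,(u-.5)/1.5,(v-.5)/1.5,z)
w=f(213,273,42);print("c",w)
for n,p,z in(("right bot ring",(187,84),34),("left bot ring",(95,358),34),("grip ring",(373,334),34),("right top",(116,55),78),("left top",(14,413),78),("win",(97,159),39),("win",(174,232),39),("win",(163,265),39),("win",(69,254),39)):
    x=f(*p,z);q=x-w;print(n,x.round(1),np.hypot(*q[:2]).round(1),(np.degrees(np.arctan2(q[1],q[0]))%360).round(1))
E
```

```text
c [510.77769492 173.70970056  42.        ]
right bot ring [500.9 239.1  34. ] 66.1 98.6
left bot ring [457.7 131.   34. ] 68.2 218.8
grip ring [572.5 150.3  34. ] 66.0 339.2
right top [501.5 238.7  78. ] 65.7 98.1
left top [459.8 133.5  78. ] 64.9 218.2
win [470.  211.7  39. ] 55.7 137.0
win [495.7 187.6  39. ] 20.4 137.3
win [490.9 174.6  39. ] 19.9 177.4
win [455.9 176.3  39. ] 54.9 177.3
```

Green is centred to about 1° (158.5° against the window's 157.3°). I'll release, lift straight up and check.

```bash

python3 -m crank '{"slide":[[0,0,0],[0,0,0],[0,0,0],[0,0,0],[0,0,0],[0,0,-0.02],[0,0,-0.03],[0,0,-0.04]],"twist":[0,0,0,0,0,0,0,0]}' 0.65 20
python3 -m crank '{"slide":[[0,0,-0.03],[0.02,-0.02,-0.03],[0.03,-0.03,0],[0.04,-0.03,0],[0.04,-0.03,0],[0.04,-0.03,0],[0.04,-0.03,0],[0.02,-0.02,0]],"twist":[0,0,0,0,0,0,0,0]}'
python3 -m crank '{"slide":[[0.02,-0.02,0],[0.02,-0.02,0],[0,0,0],[0,0,0]],"twist":[0,0,0,0]}'
python3 - <<'E'
from h import *
s=status.sense();print(s["tool_pos"],s["ft_force"])
d=viewer.snapshot("top");crop(d,115,125,315,275,4,"t12.png")
P=lambda u,v,z:ray(d,115+(u-1.5)/4,125+(v-1.5)/4,z)
d=viewer.snapshot("scene");cv2.imwrite("pics/s12.png",cv2.resize(cv2.cvtColor(d["img"],4),None,fx=1.5,fy=1.5))
E
```

```text
time: 19.05
tool_pos: [570.0, 146.9, 141.9]
tcp_rot: [-179.7, 0.0, 94.2]
ft_force: [0.5, -0.2, -0.1]
finger_gap: 29.7
time: 19.85
tool_pos: [363.0, 365.0, 203.5]
tcp_rot: [-180.0, -0.1, 94.3]
ft_force: [-0.1, -0.5, -0.5]
finger_gap: 30.5
time: 20.25
tool_pos: [322.4, 399.8, 203.3]
tcp_rot: [180.0, 0.0, 94.3]
ft_force: [0.3, -0.1, 0.1]
finger_gap: 29.9
[322.37278647 399.80071495 203.31245741] [ 0.26036323 -0.11368296  0.12868677]
```

View pics/t12.png

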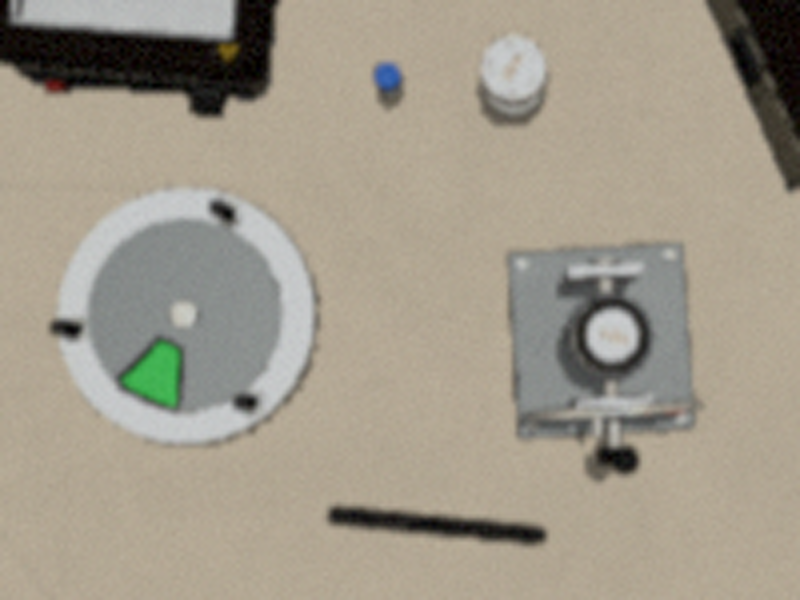

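View pics/s12.png

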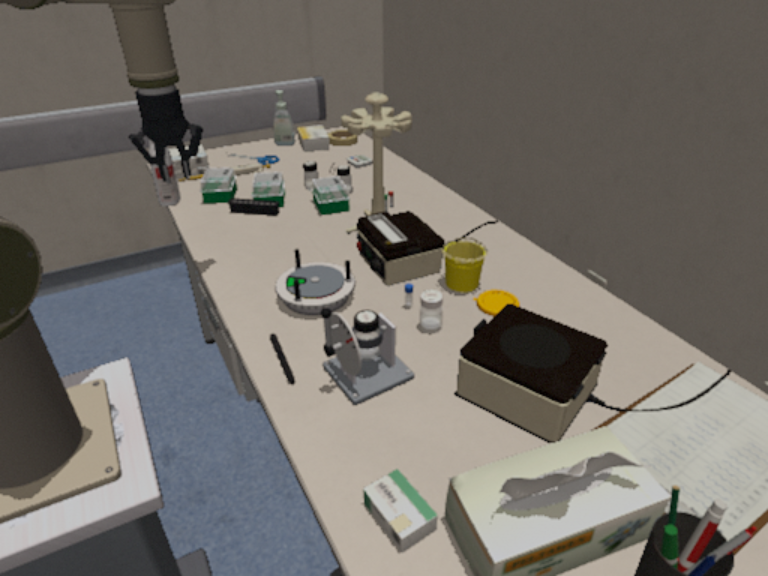

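Green fills the window, around (155,375) in the top view. The knob is at (620,459), the same spot as at the start, so the jar is level. The bystanders haven't moved, so I'll hand in.

```bash
python3 -c "
from bench import hand_in
print(hand_in())"
```

```text
the job is handed in; nothing more can be done
None
```

The job is done and handed in at about 20 s of the 72 s allowed. No verdict comes back, so this rests on my own checks.

- **Lever:** I gripped the knob and tipped the jar along the arc to about 45° (tool travel 49.6 mm across and 20.3 mm down). I held it there for about 2.5–3 s, then brought it back onto the hard stop. The picture afterwards shows the lever and jar exactly where they started.
- **Wheel:** I gripped the near-right peg and turned the wheel about 128° counter-clockwise. Green fills the window; measured just before I let go, its middle was about 1° off the window's middle (limit about 9°). The pictures taken after letting go still show green filling it, but I did not measure the angle again.
- **End state:** The gripper is clear of everything, with wrist force near zero. The jar, vial, carton and pen show no visible movement.

**Checks that disagreed:**
- In the wrist image the knob sat about 4–5 pixels from where I predicted it at 45°. That is within the 2 mm calibration tolerance, and the tool travel gave 45°.
- The finger gap read 13–14 mm on the 16 mm knob and about 9 mm on the 10 mm peg, but both grips held.

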